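# Pin the lift's travel lock and snap the linchpin's ring shut

## Robot

A 7-joint arm with a two-finger parallel gripper is mounted at the origin on the work surface; the furniture and walls round the work are solid. World frame = base frame: x ahead of the robot, y to its left, z up, the work surface at z = 0. Lengths are in m, angles in degrees, forces in N, time in s.
With the tool pointing down it reaches from about 0.425 to 0.875 m from the base axis. Payload 8.4 kg.
Tool frame: the origin (TCP) lies at the centre of the arm's flange, where the gripper is bolted on; the fingertips stand 182 mm ahead of it and the grasp point (between the pads) lies 164 mm ahead of it; x points along the fingers, z is the direction in which the jaws open and shut, and the axes are right-handed (so a half turn about x gives the same grasp; the last joint's range is limited). The gripper opens to 87 mm and grips with 3 to 60 N. Pads are 19 mm wide; open, the fingers measure 117 mm over their backs; the gripper's body (75 mm by 190 mm) begins 51 mm behind the grasp point.
Start: joints at [59.805, 19.091, 2.286, 83.961, -0.768, 76.965, -3.352], TCP at [0.27, -0.591, 0.405] pointing down, gripper open.
Joint ranges: [-147.57, 147.57], [-21.85, 119.76], [-74.77, 79.35], [14.55, 137.4], [-85.83, 265.84], [4.83, 119.75], [-152.11, 152.11]. Speed limits (degrees/s): [127.2, 127.2, 159.86, 159.86, 180, 180, 180].

## Interface

Orientations are given as [roll, pitch, yaw] about the fixed x, y, z axes, in that order (R = Rz(yaw) Ry(pitch) Rx(roll)).
In Python, from plant import ctrl, optics gives the robot as it stands. The module is installed in compiled form; this text tells all that it offers.
- The arm moves only by the shell command python3 -m handwheel 'ROWS' [FORCE]. ROWS is JSON, a list of rows, each a list of 5 numbers: the shift along the tool's x, y, z normalised to -1 to 1, where 1 is 0.5 m, then the turn about the tool's x normalised to -1 to 1, where 1 is 180 degrees, then the opening, from 0 (shut) to 1 (fully open). A call has 1 to 8 rows; each row is the pose to reach, as a shift and turn from the pose commanded when the call began, along the tool's axes at that moment, turning the shorter way round; what a row does not reach only later rows make up. A row lasts 1/12 s, in which the tool goes at most 41.7 mm and 7.16 degrees, less where a joint would pass 70% of its speed; a pose out of reach is approached as far as the arm can. A call with a number of a shift or a turn outside -1 to 1 is refused whole. A call with a gripper value outside its range is refused whole. The fingers move at their own pace and stop on an object; FORCE is the grip in N (left out, the last holds). Time passes only in rows, so rows that repeat a pose let the fingers close. It gives the time, the measured TCP pose, the force and the opening at its end, in the units of the state.
- ctrl.state(): the state, without advancing time (a new reading comes with each control period).
- optics.snapshot(name): name is "scene" or "top"; returns a dict with "frame" (480x640x3 uint8, blue, green, red), "K" (3x3 intrinsics, pixels), "k1" (the pictures are not rectified: a ray, as slopes to the right and down, at radius r is drawn at 1 + k1 r^2 times it, then the intrinsics apply), "position" and "rotation" of the camera in the world. Camera axes: x right, y down, z forward; pixel columns grow to the right and rows downward; lengths in m; the calibration is good to about 2 mm. A picture is of the moment at which its call begins. There is no depth.
- ctrl.finish_job(): hands the job in, once; it reports no verdict.
The state is a dict: "t": time; "qpos": joint angles; "joint_velocities": joint speeds; "effort": joint torques, N m; "ee_pos": TCP position; "orientation": TCP orientation; "wrist_force": force on the tool from outside, world axes, zero at the start; "moment": the same for the moment, N m; "width": finger opening in m.
Only numpy, scipy, OpenCV 4.12 (cv2) and the standard library are available. Lean on these libraries where they do the work, as an engineer would, in place of code of your own. Each camera call takes 0.05 s, during which the arm holds its last target.

## Task

Lock the under-bench lift: push the linchpin point first through the slot of the grey lock housing and on through the square hole of the tongue hidden inside it, until the pin's shoulder sits fully home against the housing. The hole may stand anywhere along the slot's height, so feel for it gently and never ram the pin or the ring. Then swing the pin's sprung ring over the housing and press it down past the pin's end until it snaps and stays locked; let go, and leave the vials and the dish where they stand.

Things in the scene. Friction and masses are not known exactly. Their poses are not given: they have to be found in the camera images.
- lock_housing: Grey steel lock housing fixed to the bench: closed upright box 46 (x) x 32 (y) mm, 97 mm high, on a foot plate 96 x 64 x 8 mm. Origin on the bench under the middle of its front face, where the pin enters; x points level into the housing, the way the pin goes; z up. Front face at x = 0, back face at x = 46 mm, each with an upright slot 13 mm wide (y), 30 mm tall, its middle 62 mm above the bench.
- slot_mouth (a point): Middle of the front slot, on the front face; axes as the housing. 5.5 mm behind it stands a steel tongue, 35 mm deep, that closes the slot except for one square hole, 12 x 12 mm, straight through along x. The hole is centred in y, but its height is not reported: its centre is anywhere from 7.5 mm below to 7.5 mm above this point, and stays put.
- slot_exit (a point): Middle of the back slot, on the back face of the housing; axes as the housing. The pin's end comes out here.
- linchpin: Plain steel linchpin, about 240 g, its weight in the handle, at first standing on the bench on its handle and shoulder, shank level. Origin on the pin's axis at the front face of its shoulder, 21 mm above the bench then; x to the pointed end, z up. Square shank 10 x 10 mm, x = 0 to 62 mm. Shoulder x = -8 to 0, 28 mm wide (y), z = -21 to 14. Handle: upright lug 10 mm thick (y), x = -58 to -8, z = -21 to 16 mm.
- pin_handle (a point): Point to grasp on the linchpin's lug: middle of its thickness, on the pin's axis, 27 mm behind the shoulder face, where the pin balances (21 mm above the bench at first); axes as the linchpin. Grip across y (10 mm thick). Home (within a mm or two, as the pin droops in its play): the shoulder's front face lies on the housing's front face.
- pin_tip (a point): End of the pin's cone on its axis, 70 mm ahead of the shoulder face; axes as the linchpin. The cone narrows from 10 mm (x = 62) to 8.4 mm across (x = 70). A sprung ball, 8 mm across, stands 4 mm out of it, to x = 74 mm; it yields inwards up to 4 mm, from 2 N (start) to 5 N.
- ring_hinge (a point): Hinge of the linchpin's sprung ring: along the pin's y, on the pin's axis, 4 mm behind the shoulder face; axes as the linchpin. The ring is a long loop of 5 mm round steel that straddles the housing, 44 mm wide between leg centres, its far cross bar 78 mm from the hinge, with a flat thumb tab beyond it. Its light spring (0.2 N at the tab when open, 1 N when locked) opens it.
- pin_ring (a joint): Ring angle, rad. 0: open, leaning forwards and up at 60 degrees above the pin. Grows as the ring swings forwards and down over the housing; at 1.047 its bar is just in front of the pin's end, where it must be pressed past the sprung ball (about 3 N on the tab) and snaps. Locked: rests at about 1.12 by itself, the bar below the ball; hard stop 1.17. Let go before the snap, its spring throws it open again.
- ring_tab (a point): Middle of the upper face of the thumb tab on the ring's far end, 90 mm from the hinge: the place to press. The tab is a flat plate in the ring's plane, 22 mm wide (y), 4 mm thick, from 79 to 98 mm from the hinge; it moves with the ring, and its axes are the pin's tilted with the ring (x outwards along the ring). Pressed here it stays clear of the pin's end.
- vial_1: Bystander: a vial with a white cap, 27 mm across, 58 mm tall, upright; origin under its middle. Leave it standing.
- vial_2: Bystander: another vial with a white cap, 27 mm across, 58 mm tall, upright; origin under its middle. Leave it standing.
- petri_dish: Bystander: clear petri dish, 71 mm across, 15 mm tall; origin under its middle. Leave it.

How it is judged (in metres and radians):
On the way:
1. the linchpin is through the tongue and home in the housing, its ring still open (x of linchpin in the frame of lock_housing between -0.004 and 0.01 m and y of pin_tip in the frame of lock_housing between -0.006 and 0.006 m and y of linchpin in the frame of lock_housing between -0.006 and 0.006 m and z of pin_tip in the frame of lock_housing between 0.045 and 0.08 m and angle between the x axis of linchpin and the x axis of lock_housing, either way round below 0.12 rad and value of joint pin_ring below 0.6 rad), for 0.2 s.
At the end, for the whole second after the job is handed in: The linchpin runs through the housing and the tongue's hole, its shoulder within 4 mm of the housing's front face, its axis along the housing's within 0.12 rad; the ring has snapped past the pin's end (pin_ring above 1.075) and stays there by itself; everything is at rest (x of linchpin in the frame of lock_housing between -0.004 and 0.01 m and y of pin_tip in the frame of lock_housing between -0.006 and 0.006 m and y of linchpin in the frame of lock_housing between -0.006 and 0.006 m and z of pin_tip in the frame of lock_housing between 0.045 and 0.08 m and angle between the x axis of linchpin and the x axis of lock_housing, either way round below 0.12 rad and value of joint pin_ring above 1.075 rad and linear speed of linchpin below 0.02 m/s); the robot touches nothing.
It fails at once if the linchpin (with its ring) presses on the lock housing with more than 60 N (contact force between linchpin and lock_housing above 60 N).
It fails at once if a vial or the dish is shifted by more than 30 mm or a vial knocked over (distance of any of vial_1, vial_2, petri_dish from where it was at the start of the episode above 0.03 m or angle between any of vial_1, vial_2, petri_dish's own z axis and vertical above 0.4 rad).
It also fails if it takes over 72 s, if anything falls off the work surface, if the arm or the gripper's body presses on something with over 40 N, if the wrist force passes 120 N, or if a joint passes its speed limit or range.

## Working session

There is one attempt and no reset: what is moved stays moved. The work goes in short steps, Python scripts to look and compute and a shell command to move; the robot and the scene stay as the last step left them, time stands still between calls to the robot, and variables do not carry over. Pictures are saved under pics/ and viewed, and the job is handed in when it is done.

```bash
mkdir -p pics; ls; python3 - <<'E'
from plant import ctrl, optics
import cv2
print(ctrl.state())
for n in("scene","top"):
    s=optics.snapshot(n); cv2.imwrite(f"pics/{n}0.png",s["frame"]); print(n,s["K"],s["k1"],s["position"],s["rotation"])
E
```

```text
pics
{'t': 0.0, 'qpos': array([59.80614839, 19.13115663,  2.28728244, 84.01112008, -0.76792853,
       76.96328278, -3.35042533]), 'joint_velocities': array([ 0.0131325 ,  0.03257878,  0.12057149, -0.04315967,  0.0066562 ,
       -0.02466579, -0.00885535]), 'effort': array([-7.57114612e-04, -6.56371951e+01,  1.33500058e+00, -4.03815866e+01,
       -5.96711598e-02,  4.49676462e-02,  1.62069650e-04]), 'ee_pos': array([ 0.26955291, -0.59128806,  0.40386595]), 'orientation': array([-175.64912089,   89.90970535,  118.85880874]), 'wrist_force': array([-0.25902669, -0.23960261,  0.36385124]), 'moment': array([-0.07554107, -0.00300901, -0.00755619]), 'width': 0.08693507303124144}
scene [[619.40967196   0.         314.36352213]
 [  0.         619.40967196 236.00560512]
 [  0.           0.           1.        ]] -0.10422049738550272 [0.15642421 0.2897777  0.66941474] [-133.15810282    0.38948493 -147.41751538]
top [[445.1203916    0.         322.82149997]
 [  0.         445.1203916  244.13215214]
 [  0.           0.           1.        ]] -0.08212593666966532 [ 0.33906533 -0.22336882  0.94926828] [-170.22502352    0.54227897  -90.6476024 ]
```

View pics/scene0.png

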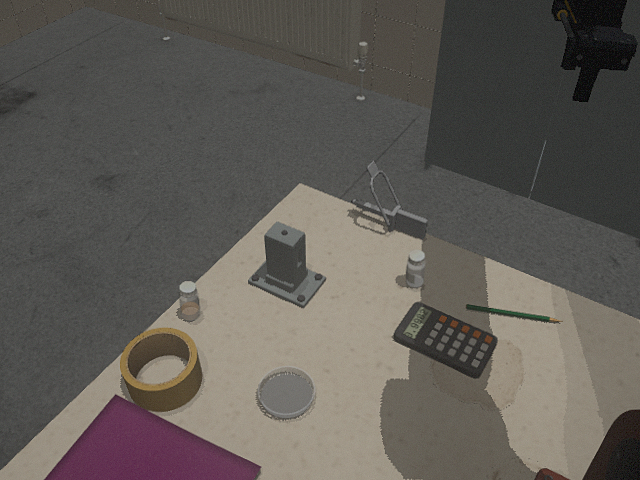

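View pics/top0.png

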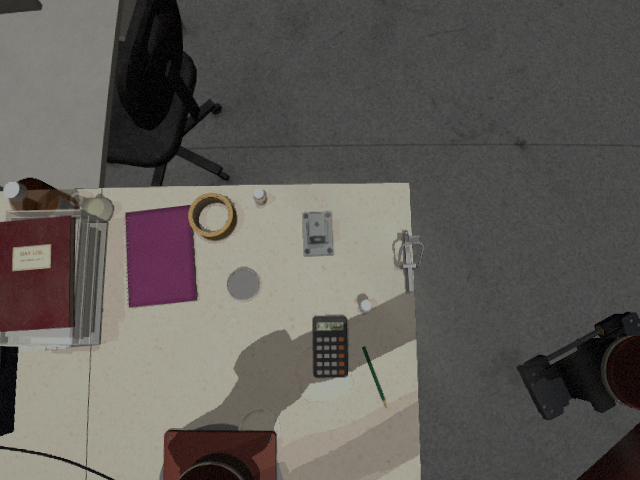

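```bash
cat > h.py <<'E'
import numpy as np, cv2
from scipy.spatial.transform import Rotation as R
from plant import ctrl, optics
def rot(r):
    r=np.array(r)
    return r if r.shape==(3,3) else R.from_euler('xyz',r,degrees=True).as_matrix()
def snap(n,save=None):
    s=optics.snapshot(n)
    s["R"]=rot(s["rotation"])
    if save: cv2.imwrite(save,s["frame"])
    return s
def proj(s,P):
    p=(np.atleast_2d(P)-s["position"])@s["R"]
    m=p[:,:2]/p[:,2:]; r2=(m**2).sum(1,keepdims=True)
    m=m*(1+s["k1"]*r2)
    K=s["K"]; return m*[K[0,0],K[1,1]]+[K[0,2],K[1,2]]
def ray(s,uv):
    K=s["K"]; d=(np.array(uv,float)-[K[0,2],K[1,2]])/[K[0,0],K[1,1]]
    m=d.copy()
    for _ in range(20): m=d/(1+s["k1"]*(m**2).sum())
    v=s["R"]@np.array([m[0],m[1],1]); return s["position"],v/np.linalg.norm(v)
def onz(s,uv,z):
    o,v=ray(s,uv); return o+v*(z-o[2])/v[2]
def tri(s1,a,s2,b):
    o1,v1=ray(s1,a);o2,v2=ray(s2,b)
    A=np.stack([v1,-v2],1); t=np.linalg.lstsq(A,o2-o1,rcond=None)[0]
    p,q=o1+v1*t[0],o2+v2*t[1]; return (p+q)/2,np.linalg.norm(p-q)
def crop(s,x0,y0,x1,y1,k,f):
    cv2.imwrite(f,cv2.resize(s["frame"][y0:y1,x0:x1],None,fx=k,fy=k,interpolation=cv2.INTER_CUBIC))
E
python3 - <<'E'
from h import *
a=snap("scene");b=snap("top")
print(proj(b,[[0.27,-.591,.405],[0,0,0],[.5,-.3,0]]),proj(a,[[0.27,-.591,.405]]))
crop(a,240,215,340,310,8,"pics/c1.png")
crop(a,340,150,440,245,8,"pics/c2.png")
crop(b,290,200,350,265,9,"pics/c3.png")
crop(b,380,220,440,300,7,"pics/c4.png")
E
```

```text
[[625.6680988  370.43026613]
 [219.58036674 488.40622481]
 [361.55772623 244.87038868]] [[607.34756821 -40.09835594]]
```

View pics/c1.png

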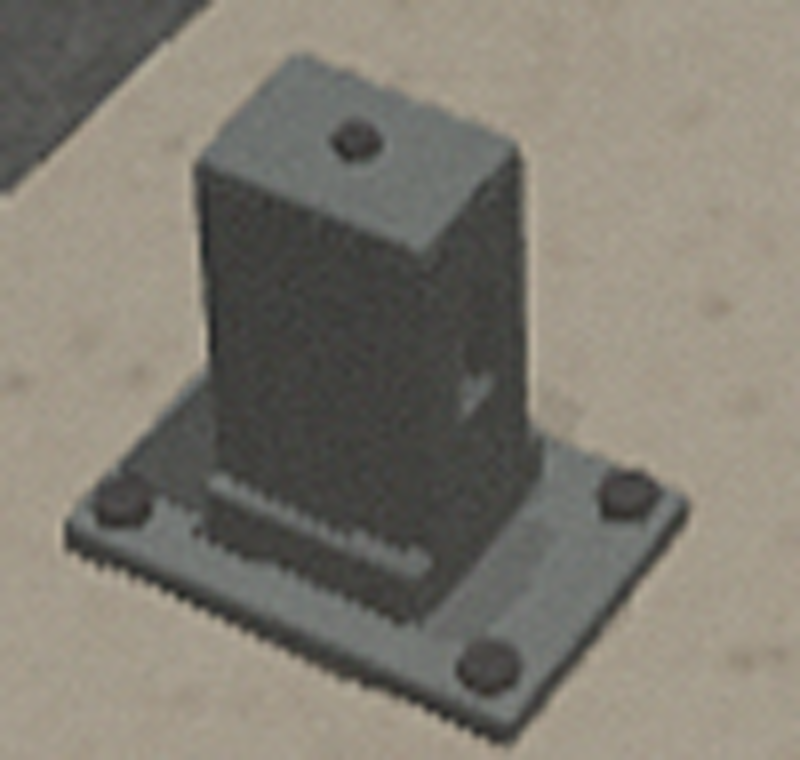

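View pics/c2.png

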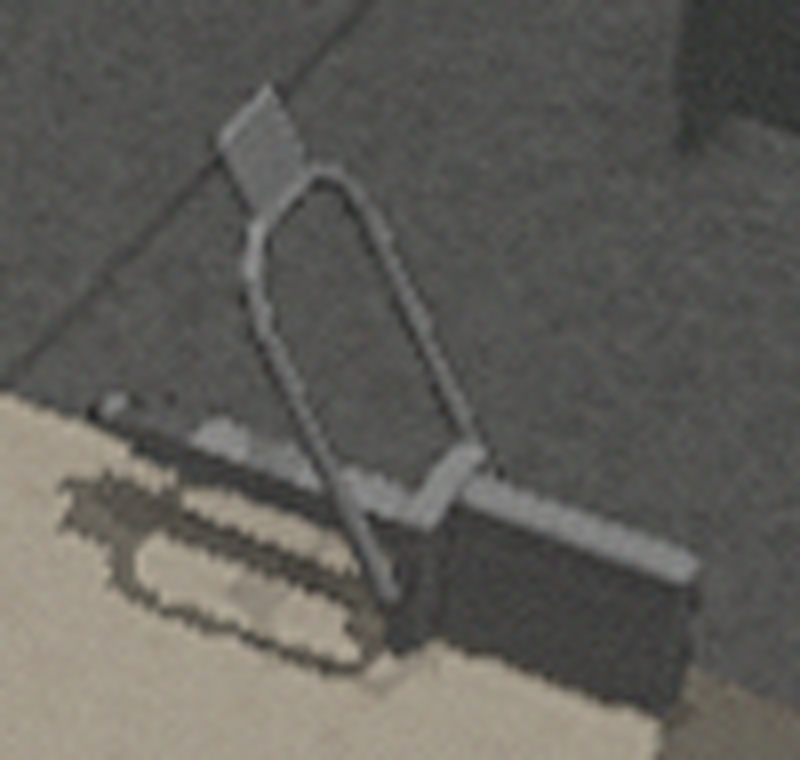

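View pics/c3.png

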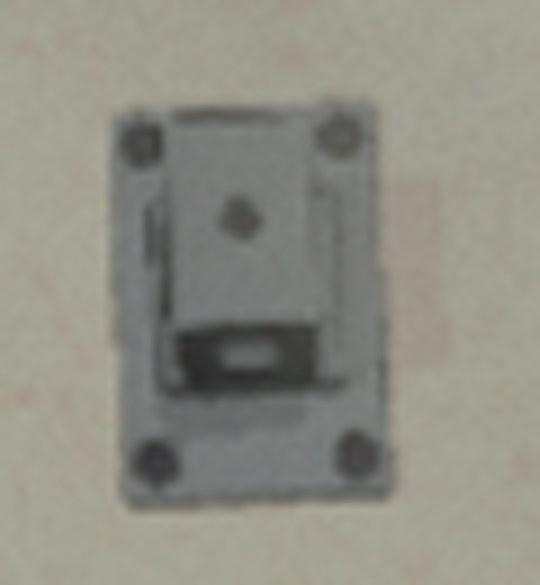

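View pics/c4.png

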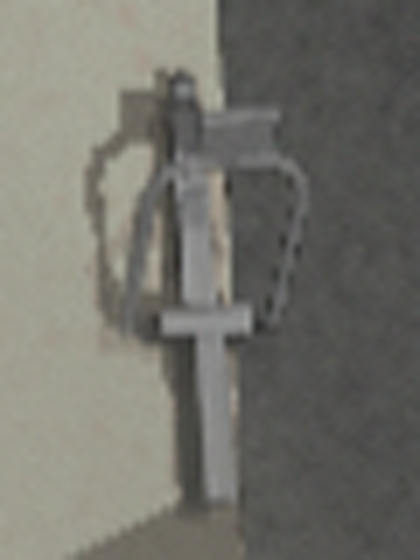

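```bash
python3 - <<'E'
from h import *
a=snap("scene");b=snap("top")
def c(p,k,o): return (np.array(p)+.5)/k-.5+o
print("top view plate z=8")
pts=[onz(b,c(p,9,(290,200)),.008) for p in [(113,112),(372,103),(392,493),(130,503)]]
for p in pts: print(p.round(4))
print([np.linalg.norm(pts[i]-pts[(i+1)%4]).round(4) for i in range(4)], np.mean(pts,0))
print("top face z=97")
q=[onz(b,c(p,9,(290,200)),.097) for p in [(165,122),(312,118),(318,325),(172,325)]]
for p in q: print(p.round(4))
print([np.linalg.norm(q[i]-q[(i+1)%4]).round(4) for i in range(4)], np.mean(q,0))
print("scene plate (front-right.. )")
pts=[onz(a,c(p,8,(240,215)),.008) for p in [(65,528),(500,738),(690,505)]]
for p in pts: print(p.round(4))
print([np.linalg.norm(pts[i]-pts[i+1]).round(4) for i in range(2)],(pts[0]+pts[2])/2)
q=[onz(a,c(p,8,(240,215)),.097) for p in [(300,55),(522,145),(425,250),(200,160)]]
for p in q: print(p.round(4))
print([np.linalg.norm(q[i]-q[(i+1)%4]).round(4) for i in range(4)], np.mean(q,0))
for d in(.008,): pass
# pin
print("pin: top view")
o=(380,220)
for nm,p,z in [("lug rear top mid",(222,500),.037),("shoulder top L",(160,322),.035),("shoulder top R",(252,320),.035),("ball",(181,72),.021)]:
    print(nm,onz(b,c(p,7,o),z).round(4))
o=(340,150)
for nm,p,z in [("lug rear topmid",(695,570),.037),("shoulder top near",(428,520),.035),("shoulder top far",(480,455),.035),("ball",(108,405),.021)]:
    print(nm,onz(a,c(p,8,o),z).round(4))
E
```

```text
top view plate z=8
[ 0.5728 -0.172   0.008 ]
[ 0.5742 -0.2347  0.008 ]
[ 0.4789 -0.238   0.008 ]
[ 0.4773 -0.1758  0.008 ]
[np.float64(0.0626), np.float64(0.0953), np.float64(0.0623), np.float64(0.0956)] [ 0.52581302 -0.20513035  0.008     ]
top face z=97
[ 0.5483 -0.1883  0.097 ]
[ 0.5488 -0.2204  0.097 ]
[ 0.5027 -0.2212  0.097 ]
[ 0.5031 -0.1895  0.097 ]
[np.float64(0.0322), np.float64(0.0461), np.float64(0.0316), np.float64(0.0452)] [ 0.52571256 -0.20485783  0.097     ]
scene plate (front-right.. )
[ 0.5711 -0.1708  0.008 ]
[ 0.4769 -0.1715  0.008 ]
[ 0.4781 -0.2362  0.008 ]
[np.float64(0.0942), np.float64(0.0648)] [ 0.5246333  -0.20350425  0.008     ]
[ 0.5482 -0.2199  0.097 ]
[ 0.503  -0.2212  0.097 ]
[ 0.5026 -0.1911  0.097 ]
[ 0.5472 -0.189   0.097 ]
[np.float64(0.0452), np.float64(0.03), np.float64(0.0446), np.float64(0.0309)] [ 0.52522609 -0.20527614  0.097     ]
pin: top view
lug rear top mid [ 0.3966 -0.3965  0.037 ]
shoulder top L [ 0.4495 -0.3807  0.035 ]
shoulder top R [ 0.4497 -0.4081  0.035 ]
ball [ 0.5277 -0.3927  0.021 ]
lug rear topmid [ 0.3959 -0.3966  0.037 ]
shoulder top near [ 0.447  -0.3843  0.035 ]
shoulder top far [ 0.4473 -0.4072  0.035 ]
ball [ 0.5251 -0.3961  0.021 ]
```

```bash
cat >> h.py <<'E'
def tool(s=None):
    s=s or ctrl.state(); return np.array(s["ee_pos"]),R.from_euler('xyz',s["orientation"],degrees=True).as_matrix()
def plan(tcp,yawz):
    """tool z axis horizontal at heading yawz deg (mod 180)"""
    s=ctrl.state();p,M=tool(s)
    d=M.T@(np.array(tcp)-p)/.5
    h=np.degrees(np.arctan2(M[1,2],M[0,2]))
    # rotation about tool x (down): positive turn -> heading decreases
    e=(yawz-h+90)%180-90; sgn=np.sign(M[2,0])
    print("t",s["t"],"pos",p.round(4),"zhead",h.round(2),"down",M[:,0].round(4),"shift",d.round(4),"turn",round(sgn*e/180,4),"deg",round(e,2),"F",np.round(s["wrist_force"],2),"w",round(s["width"],4))
E
python3 - <<'E'
from h import *
plan([.427,-.3955,.32],91)
b=snap("top"); print(onz(b,(365,305),.058)); 
a=snap("scene"); print(onz(a,(416,256),.058))
print(tool()[1].round(3))
E
```

```text
t 0.3 pos [ 0.2696 -0.5914  0.4045] zhead -65.49 down [-3.e-04  4.e-04 -1.e+00] shift [ 0.1691  0.4489 -0.2258] turn 0.1306 deg -23.51 F [-0.17  0.18 -0.19] w 0.0871
[ 0.36885374 -0.29912071  0.058     ]
[ 0.36889696 -0.298604    0.058     ]
[[-0.     0.91   0.415]
 [ 0.     0.415 -0.91 ]
 [-1.    -0.    -0.   ]]
```

```bash
python3 -m handwheel '[[0.169,0.449,-0.226,0.1306,1],[0.169,0.449,-0.226,0.1306,1],[0.169,0.449,-0.226,0.1306,1],[0.169,0.449,-0.226,0.1306,1],[0.169,0.449,-0.226,0.1306,1],[0.169,0.449,-0.226,0.1306,1],[0.169,0.449,-0.226,0.1306,1],[0.169,0.449,-0.226,0.1306,1]]' 30
python3 -c "
from h import *
plan([.427,-.3955,.187],91)"
```

```text
t: 1.07
ee_pos: [0.4304, -0.3905, 0.3187]
orientation: [-174.5, 89.8, 97.0]
wrist_force: [0.4, -0.4, 0.4]
width: 0.0869
t 1.0667 pos [ 0.4304 -0.3905  0.3187] zhead -88.56 down [-4.0e-04  3.3e-03 -1.0e+00] shift [ 0.2634 -0.0069  0.0106] turn 0.0025 deg -0.44 F [ 0.36 -0.43  0.43] w 0.0869
```

```bash
python3 -m handwheel '[[0,0,0,0,1],[0,0,0,0,1],[0,0,0,0,1]]' 30
python3 -c "
from h import *
snap('top','pics/t1.png'); 
plan([.427,-.3955,.187],91)"
```

```text
t: 1.32
ee_pos: [0.426, -0.397, 0.3208]
orientation: [10.5, 89.9, -78.7]
wrist_force: [-0.0, 1.0, -0.3]
width: 0.0869
t 1.3667 pos [ 0.426  -0.3969  0.3207] zhead -89.15 down [ 2.e-04 -9.e-04 -1.e+00] shift [ 0.2675  0.002  -0.0031] turn -0.0008 deg 0.15 F [-0.26  0.11 -0.62] w 0.087
```

View pics/t1.png

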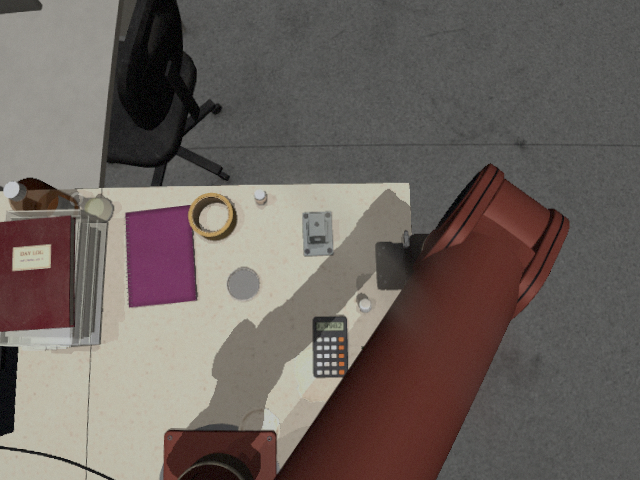

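```bash
python3 -m handwheel '[[0.06,0.002,-0.003,0,1],[0.12,0.002,-0.003,0,1],[0.18,0.002,-0.003,0,1],[0.22,0.002,-0.003,0,1],[0.25,0.002,-0.003,0,1],[0.267,0.002,-0.003,0,1],[0.267,0.002,-0.003,0,1],[0.267,0.002,-0.003,0,1]]' 30
python3 -c "
from h import *
snap('scene','pics/s1.png'); 
plan([.427,-.3955,.187],91)"
```

```text
t: 2.03
ee_pos: [0.4278, -0.3946, 0.1872]
orientation: [15.8, 90.0, -73.3]
wrist_force: [0.3, 0.0, 0.3]
width: 0.0867
t 2.0833 pos [ 0.4281 -0.3947  0.1878] zhead -89.04 down [ 0.0011 -0.001  -1.    ] shift [ 0.0017 -0.0023  0.0016] turn -0.0002 deg 0.04 F [ 0.08 -0.18 -0.02] w 0.0871
```

View pics/s1.png

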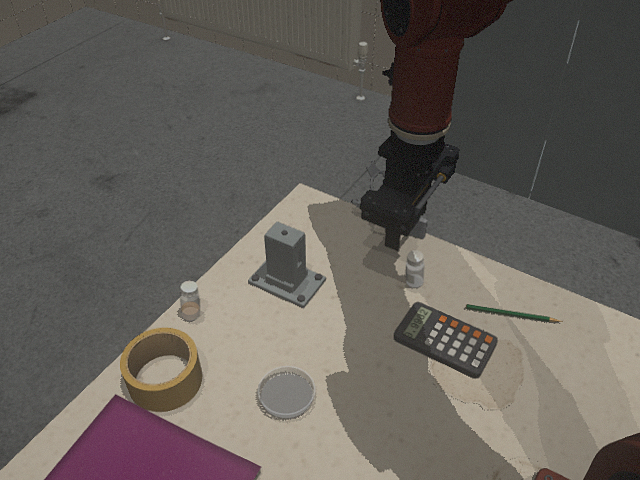

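```bash
python3 -m handwheel '[[0,0,0,0,0],[0,0,0,0,0],[0,0,0,0,0],[0,0,0,0,0],[0,0,0,0,0],[0,0,0,0,0],[0,0,0,0,0],[0,0,0,0,0]]' 30; python3 -m handwheel '[[0,0,0,0,0],[0,0,0,0,0],[0,0,0,0,0],[0,0,0,0,0],[0,0,0,0,0],[0,0,0,0,0],[0,0,0,0,0],[0,0,0,0,0]]' 40
python3 -c "
from h import *
plan([.427,-.3955,.187],91)"
```

```text
t: 2.75
ee_pos: [0.428, -0.3939, 0.1867]
orientation: [-167.9, 90.0, 103.1]
wrist_force: [0.2, 0.0, 0.3]
width: 0.0416
t: 3.42
ee_pos: [0.428, -0.394, 0.1868]
orientation: [29.4, 90.0, -59.6]
wrist_force: [-1.2, -0.4, -1.1]
width: 0.0095
t 3.4167 pos [ 0.428  -0.394   0.1868] zhead -89.01 down [ 1.e-04 -1.e-04 -1.e+00] shift [-0.0005 -0.0021  0.0029] turn -0.0 deg 0.01 F [-1.23 -0.39 -1.12] w 0.0095
```

Gripped at 9.5 mm. I lift 110 mm.

```bash
python3 -m handwheel '[[-0.01,0,0,0,0],[-0.04,0,0,0,0],[-0.08,0,0,0,0],[-0.13,0,0,0,0],[-0.18,0,0,0,0],[-0.21,0,0,0,0],[-0.22,0,0,0,0],[-0.22,0,0,0,0]]' 40
python3 -c "
from h import *
a=snap('scene','pics/s2.png');b=snap('top','pics/t2.png') 
plan([.41,-.206,.297],91.6)
crop(a,300,60,440,200,5,'pics/s2c.png');crop(b,370,200,450,280,7,'pics/t2c.png')"
```

```text
t: 4.08
ee_pos: [0.4282, -0.394, 0.298]
orientation: [52.8, 89.9, -36.2]
wrist_force: [-0.1, -0.7, -3.9]
width: 0.0097
t 4.1833 pos [ 0.4276 -0.3936  0.2956] zhead -89.0 down [-0.0013  0.0011 -1.    ] shift [-0.0023 -0.0287 -0.3758] turn -0.0033 deg 0.6 F [ 0.35  0.66 -4.1 ] w 0.0094
```

View pics/s2.png

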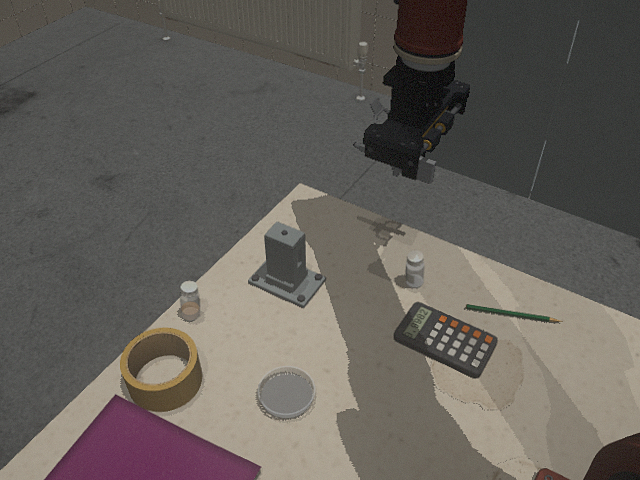

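View pics/t2c.png

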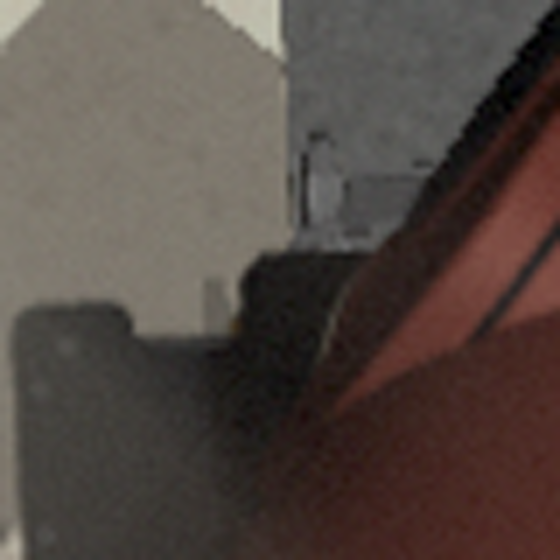

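```bash
python3 -c "
from h import *
plan([.385,-.209,.297],91.6)"
```

```text
t 4.1833 pos [ 0.4276 -0.3936  0.2956] zhead -89.0 down [-0.0013  0.0011 -1.    ] shift [-0.0023 -0.0788 -0.3706] turn -0.0033 deg 0.6 F [ 0.35  0.66 -4.1 ] w 0.0094
```

```bash
python3 -m handwheel '[[-0.002,-0.015,-0.05,-0.0033,0],[-0.002,-0.03,-0.12,-0.0033,0],[-0.002,-0.045,-0.19,-0.0033,0],[-0.002,-0.06,-0.26,-0.0033,0],[-0.002,-0.07,-0.32,-0.0033,0],[-0.002,-0.079,-0.36,-0.0033,0],[-0.002,-0.079,-0.37,-0.0033,0],[-0.002,-0.079,-0.37,-0.0033,0]]' 40
python3 -m handwheel '[[0,0,0,0,0],[0,0,0,0,0]]'
python3 -c "
from h import *
plan([.385,-.209,.2278],91.6)"
```

```text
t: 4.85
ee_pos: [0.3848, -0.2082, 0.2967]
orientation: [-118.3, 89.9, 153.5]
wrist_force: [0.1, -1.4, -3.3]
width: 0.0094
t: 5.02
ee_pos: [0.3853, -0.2107, 0.2973]
orientation: [-108.3, 90.0, 163.2]
wrist_force: [0.6, -0.3, -4.6]
width: 0.0097
t 5.0167 pos [ 0.3853 -0.2107  0.2973] zhead -88.47 down [-6.e-04  2.e-04 -1.e+00] shift [ 0.139  -0.0003 -0.0034] turn -0.0004 deg 0.07 F [ 0.56 -0.33 -4.62] w 0.0097
```

```bash
python3 -m handwheel '[[0.04,0,0,0,0],[0.08,0,0,0,0],[0.11,0,0,0,0],[0.13,0,0,0,0],[0.139,0,0,0,0],[0.139,0,0,0,0],[0.139,0,0,0,0],[0.139,0,0,0,0]]' 40
python3 -c "
from h import *
a=snap('scene','pics/s3.png');b=snap('top','pics/t3.png') 
plan([.385,-.209,.2278],91.6)
crop(a,240,160,440,310,4,'pics/s3c.png');crop(b,280,190,360,310,5,'pics/t3c.png')
plan([.385,-.209,.2278],91.6)
"
```

```text
t: 5.68
ee_pos: [0.3857, -0.21, 0.2291]
orientation: [63.8, 89.9, -24.7]
wrist_force: [-0.2, -0.8, -2.7]
width: 0.0099
t 5.7833 pos [ 0.3856 -0.2099  0.2291] zhead -88.41 down [ 1.3e-03 -7.0e-04 -1.0e+00] shift [ 0.0025 -0.0013 -0.0018] turn -0.0001 deg 0.01 F [-0.47 -0.12 -1.98] w 0.0095
t 5.7833 pos [ 0.3856 -0.2099  0.2291] zhead -88.41 down [ 1.3e-03 -7.0e-04 -1.0e+00] shift [ 0.0025 -0.0013 -0.0018] turn -0.0001 deg 0.01 F [-0.47 -0.12 -1.98] w 0.0095
```

View pics/s3c.png

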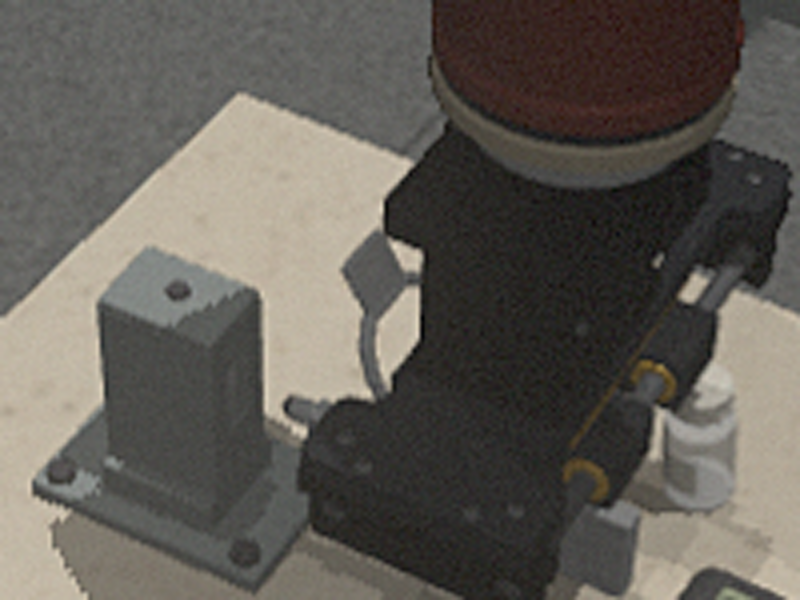

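View pics/t3c.png

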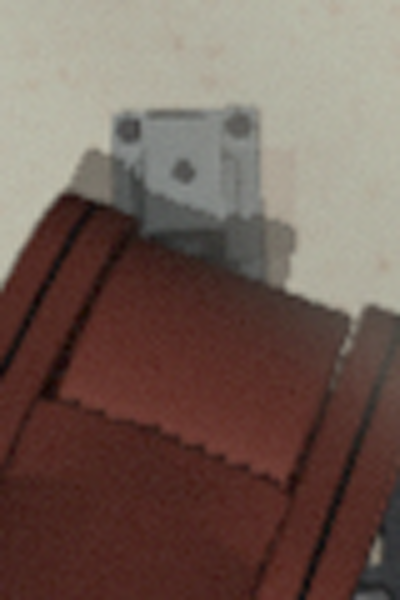

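```bash
python3 -c "
from h import *
a=snap('scene')
p,M=tool(); print(p)
for z in(.058,.062,.066):
  for x in (.478,.484): print(x,z,proj(a,[[x,-.2065,z]])[0].round(1))
crop(a,240,215,340,285,8,'pics/s3d.png')"
```

```text
[ 0.3855873  -0.20981531  0.22897595]
0.478 0.058 [314.7 266.3]
0.484 0.058 [311.  264.6]
0.478 0.062 [314.7 264.2]
0.484 0.062 [311.  262.6]
0.478 0.066 [314.6 262.2]
0.484 0.066 [310.9 260.5]
```

View pics/s3d.png

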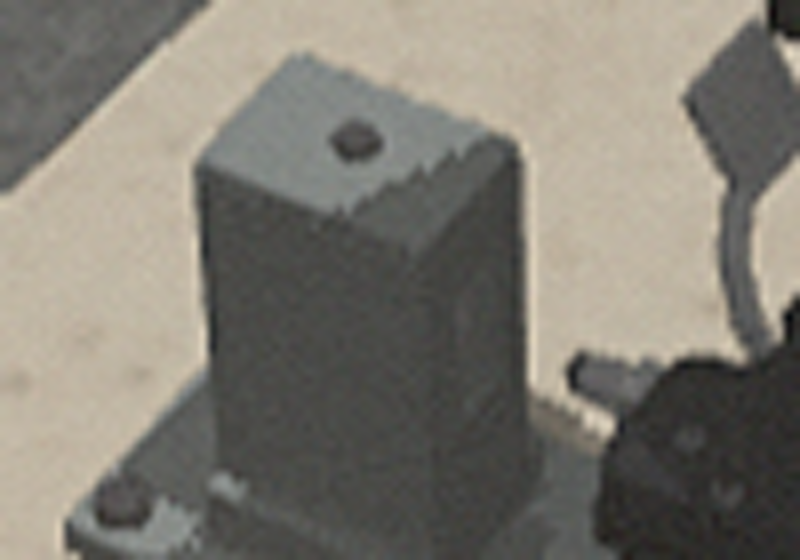

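```bash
python3 -c "
from h import *
a=snap('scene')
im=cv2.imread('pics/scene0.png')
def mk(im,f):
  c=im[230:285,285:310].astype(float); c=np.clip((c-45)*3.2,0,255).astype(np.uint8)
  c=cv2.resize(c,None,fx=14,fy=10,interpolation=cv2.INTER_CUBIC); return c
x=np.hstack([mk(im,0),mk(a['frame'],0)]);cv2.imwrite('pics/slot.png',x)
f=lambda P:(proj(a,[P])[0]-[285,230]+.5)*[14,10]
for n,P in dict(mouthtop=(.5025,-.2055,.077),mid=(.5025,-.2055,.062),bot=(.5025,-.2055,.047),L=(.5025,-.199,.062),R=(.5025,-.212,.062),tl=(.5025,-.1895,.097),tr=(.5025,-.2215,.097)).items(): print(n,f(P).round())
print(proj(a,[[.481,-.2065,.062],[.481,-.2045,.062]]))
b=cv2.imread('pics/top0.png')[232:250,305:330];b=np.clip((b.astype(float)-30)*1.8,0,255).astype(np.uint8);cv2.imwrite('pics/slott.png',cv2.resize(b,None,fx=24,fy=24,interpolation=cv2.INTER_CUBIC))
"
```

```text
mouthtop [204. 207.]
mid [208. 284.]
bot [211. 360.]
L [171. 312.]
R [244. 256.]
tl [106. 171.]
tr [290.  32.]
[[312.82138113 263.40285737]
 [312.03157047 264.28896042]]
```

View pics/slot.png

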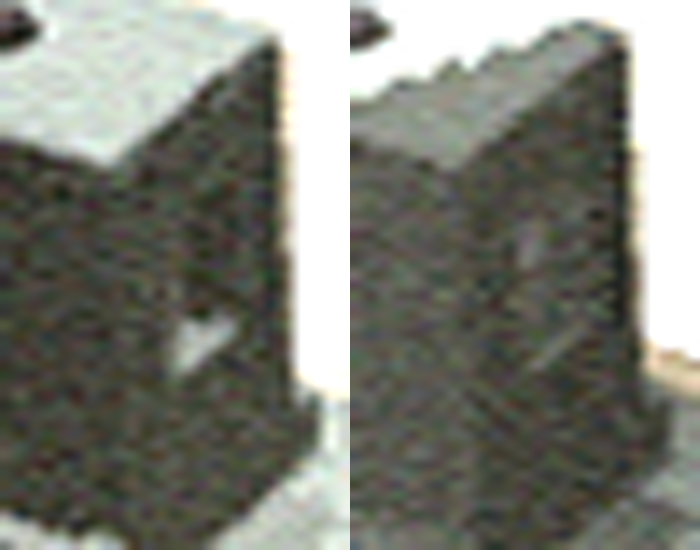

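View pics/slott.png

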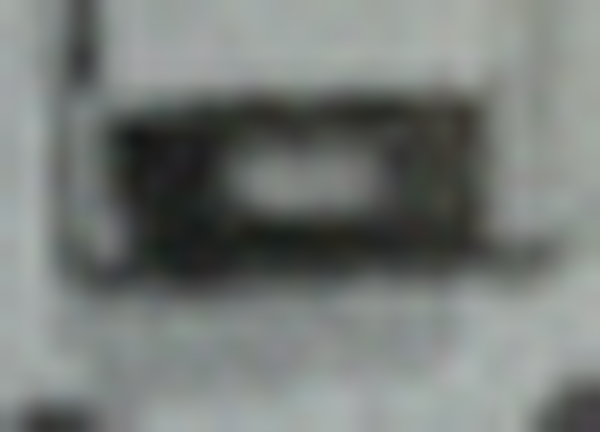

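```bash
python3 -m handwheel '[[0.002,0.01,-0.002,0,0],[0.002,0.02,-0.002,0,0],[0.002,0.02,-0.002,0,0],[0.002,0.024,-0.002,0,0],[0.002,0.024,-0.002,0,0],[0.002,0.024,-0.002,0,0]]' 40
python3 -c "
from h import *
a=snap('scene','pics/s4.png')
plan([.385,-.209,.2278],91.6)
crop(a,270,230,340,290,11,'pics/s4d.png')
for y in (-.2045,-.2065): print(proj(a,[[.4975-.005,y,.062],[.4975,y,.062]]))
"
```

```text
t: 6.38
ee_pos: [0.3973, -0.2083, 0.2272]
orientation: [-128.6, 90.0, 143.0]
wrist_force: [-0.0, 0.4, -3.2]
width: 0.0093
t 6.4333 pos [ 0.3972 -0.2083  0.2272] zhead -88.4 down [-2.e-04  1.e-04 -1.e+00] shift [-0.0012 -0.0244  0.0007] turn 0.0 deg -0.0 F [ 0.01  0.   -2.82] w 0.0099
[[304.9956871  261.09176629]
 [301.96009407 259.71206033]]
[[305.79128116 260.21496611]
 [302.75813558 258.83926532]]
```

View pics/s4d.png

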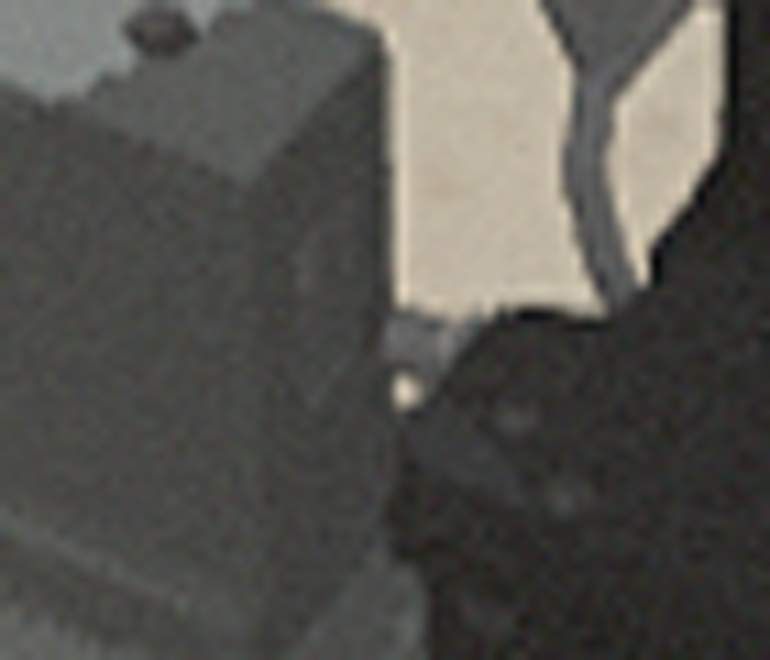

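```bash
python3 -m handwheel '[[0,0.004,0,0,0],[0,0.008,0,0,0],[0,0.011,0,0,0],[0,0.011,0,0,0],[0,0.011,0,0,0]]'; python3 -m handwheel '[[0,0.002,0,0,0],[0,0.004,0,0,0],[0,0.004,0,0,0],[0,0.004,0,0,0]]';python3 -m handwheel '[[0,0.002,0,0,0],[0,0.002,0,0,0],[0,0.002,0,0,0]]';
```

```text
t: 6.85
ee_pos: [0.4029, -0.2081, 0.2273]
orientation: [176.7, 90.0, 88.3]
wrist_force: [0.1, 0.6, -3.1]
width: 0.0093
t: 7.18
ee_pos: [0.4048, -0.2081, 0.2273]
orientation: [164.9, 90.0, 76.5]
wrist_force: [0.7, -0.4, -3.1]
width: 0.0099
t: 7.43
ee_pos: [0.4058, -0.2081, 0.2273]
orientation: [-174.5, 90.0, 97.0]
wrist_force: [-0.4, 0.8, -3.2]
width: 0.0099
```

```bash
for i in 1 2 3; do python3 -m handwheel '[[0,0.002,0,0,0],[0,0.002,0,0,0],[0,0.002,0,0,0]]' | egrep 'ee_pos|force'; done
```

```text
ee_pos: [0.4068, -0.208, 0.2273]
wrist_force: [-0.4, 0.2, -2.6]
ee_pos: [0.4078, -0.208, 0.2273]
wrist_force: [0.6, -0.2, -3.0]
ee_pos: [0.4088, -0.208, 0.2273]
wrist_force: [-0.0, -0.4, -3.3]
```

```bash
for i in 1 2 3; do python3 -m handwheel '[[0,0.002,0,0,0],[0,0.002,0,0,0],[0,0.002,0,0,0]]' | egrep 'ee_pos|force'; done
```

```text
ee_pos: [0.4098, -0.208, 0.2273]
wrist_force: [-1.1, 0.6, -3.0]
ee_pos: [0.4108, -0.2079, 0.2273]
wrist_force: [0.3, 0.2, -2.8]
ee_pos: [0.4118, -0.2079, 0.2273]
wrist_force: [-0.5, 1.0, -3.3]
```

```bash
for i in 1 2 ; do python3 -m handwheel '[[0,0.002,0,0,0],[0,0.002,0,0,0],[0,0.002,0,0,0]]' | egrep 'ee_pos|force'; done; python3 -c "
from h import *
a=snap('scene','pics/s5.png')
for i in range(3): print(ctrl.state()['wrist_force'])
crop(a,270,230,340,290,11,'pics/s5d.png')"
```

```text
ee_pos: [0.4128, -0.2079, 0.2272]
wrist_force: [-1.3, -0.3, -2.4]
ee_pos: [0.4139, -0.2079, 0.2273]
wrist_force: [-0.1, 1.3, -2.7]
[-0.06009411 -0.46834946 -2.15345955]
[-0.06009411 -0.46834946 -2.15345955]
[-0.06009411 -0.46834946 -2.15345955]
```

View pics/s5d.png

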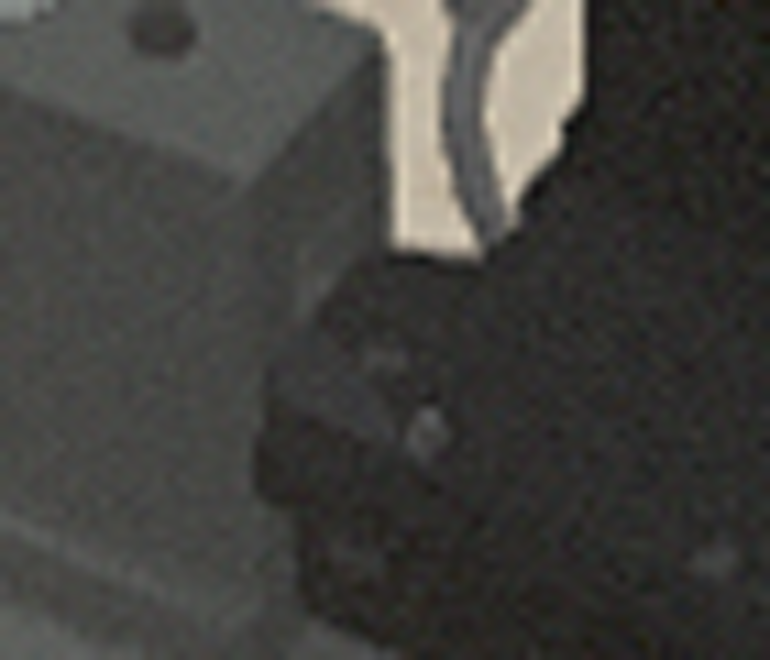

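```bash
for i in 1 2 3 4; do python3 -m handwheel '[[0,0.002,0,0,0],[0,0.002,0,0,0],[0,0.002,0,0,0]]' | egrep 'ee_pos|force'; done
```

```text
ee_pos: [0.4148, -0.2079, 0.2273]
wrist_force: [1.2, -0.6, -2.2]
ee_pos: [0.4158, -0.2078, 0.2273]
wrist_force: [-0.3, -0.0, -1.9]
ee_pos: [0.4168, -0.2078, 0.2273]
wrist_force: [-1.2, -0.4, -2.5]
ee_pos: [0.4178, -0.2077, 0.2273]
wrist_force: [0.1, 0.7, -2.1]
```

```bash
for i in 1 2 3 4; do python3 -m handwheel '[[0,0.002,0,0,0],[0,0.002,0,0,0],[0,0.002,0,0,0]]' | egrep 'ee_pos|force'; done; for i in 1 2 3 4; do python3 -m handwheel '[[0,0,0,0,0]]' | egrep 'force'; done; python3 -c "
from h import *
print(ctrl.state()['moment'])"
```

```text
ee_pos: [0.4188, -0.2077, 0.2273]
wrist_force: [0.3, 0.5, -1.0]
ee_pos: [0.4198, -0.2077, 0.2273]
wrist_force: [-0.4, 0.6, -1.6]
ee_pos: [0.4208, -0.2077, 0.2272]
wrist_force: [-0.5, -0.5, -2.5]
ee_pos: [0.4214, -0.2077, 0.2271]
wrist_force: [-4.1, -0.6, -0.2]
wrist_force: [-5.5, 0.5, -0.6]
wrist_force: [-4.7, -0.4, -0.5]
wrist_force: [-4.9, -1.0, -1.0]
wrist_force: [-6.0, 0.6, -0.2]
[ 0.01037229  0.93200245 -0.00884217]
```

```bash
python3 -m handwheel '[[0,-0.004,0,0,0],[0,-0.004,0,0,0],[-0.002,-0.004,0,0,0],[-0.002,-0.004,0,0,0],[-0.002,-0.004,0,0,0]]'; for i in 1 2 3 4; do python3 -m handwheel '[[0,0,0,0,0]]' | egrep 'force'; done
```

```text
t: 12.23
ee_pos: [0.42, -0.2076, 0.2284]
orientation: [80.0, 90.0, -8.4]
wrist_force: [0.8, -0.2, -2.9]
width: 0.0095
wrist_force: [-0.1, -0.8, -3.1]
wrist_force: [-0.3, 0.3, -3.0]
wrist_force: [-0.6, 0.1, -2.9]
wrist_force: [0.1, 1.2, -3.2]
```

```bash
for i in 1 2 3 4; do python3 -m handwheel '[[0,0.002,0,0,0],[0,0.002,0,0,0],[0,0.002,0,0,0]]' | egrep 'ee_pos|force'; done; for i in 1 2 3 ; do python3 -m handwheel '[[0,0,0,0,0]]' | egrep 'force'; done
```

```text
ee_pos: [0.4208, -0.2077, 0.2282]
wrist_force: [0.1, 1.3, -2.4]
ee_pos: [0.4218, -0.2076, 0.2283]
wrist_force: [-0.9, 0.6, -3.1]
ee_pos: [0.4228, -0.2076, 0.2283]
wrist_force: [-0.4, 0.2, -3.5]
ee_pos: [0.4238, -0.2076, 0.2283]
wrist_force: [-0.3, -0.2, -3.3]
wrist_force: [-0.2, 0.5, -1.9]
wrist_force: [-0.8, 0.2, -3.8]
wrist_force: [0.8, 0.1, -3.0]
```

```bash
for i in 1 2 3 4; do python3 -m handwheel '[[0,0.002,0,0,0],[0,0.004,0,0,0],[0,0.006,0,0,0],[0,0.006,0,0,0]]' | egrep 'ee_pos|force'; done
```

```text
ee_pos: [0.427, -0.2075, 0.2283]
wrist_force: [0.2, -1.1, -3.0]
ee_pos: [0.43, -0.2074, 0.2283]
wrist_force: [0.7, -0.2, -3.1]
ee_pos: [0.4329, -0.2073, 0.2283]
wrist_force: [-0.4, 0.6, -3.2]
ee_pos: [0.4359, -0.2072, 0.2283]
wrist_force: [0.3, 0.0, -2.7]
```

```bash
for i in 1 2 3 4 5; do python3 -m handwheel '[[0,0.002,0,0,0],[0,0.004,0,0,0],[0,0.006,0,0,0],[0,0.008,0,0,0],[0,0.008,0,0,0]]' | egrep 'ee_pos|force'; done
```

```text
ee_pos: [0.44, -0.2071, 0.2283]
wrist_force: [0.4, -0.6, -3.0]
ee_pos: [0.444, -0.207, 0.2283]
wrist_force: [-0.0, 0.8, -3.5]
ee_pos: [0.448, -0.2069, 0.2283]
wrist_force: [0.5, 0.3, -2.6]
ee_pos: [0.452, -0.2068, 0.2283]
wrist_force: [0.2, 0.7, -2.6]
ee_pos: [0.456, -0.2067, 0.2283]
wrist_force: [-0.4, -0.0, -2.4]
```

```bash
for i in 1 2 3 4; do python3 -m handwheel '[[0,0.002,0,0,0],[0,0.004,0,0,0],[0,0.006,0,0,0],[0,0.006,0,0,0]]' | egrep 'ee_pos|force'; done; python3 -c "
from h import *
a=snap('scene','pics/s6.png')
crop(a,220,150,380,300,5,'pics/s6d.png')"
```

```text
ee_pos: [0.459, -0.2066, 0.2283]
wrist_force: [-1.0, 0.5, -2.8]
ee_pos: [0.4619, -0.2065, 0.2283]
wrist_force: [0.7, 0.2, -2.1]
ee_pos: [0.465, -0.2064, 0.2283]
wrist_force: [-0.6, -0.1, -3.0]
ee_pos: [0.468, -0.2063, 0.2283]
wrist_force: [0.7, 1.0, -3.6]
```

View pics/s6d.png

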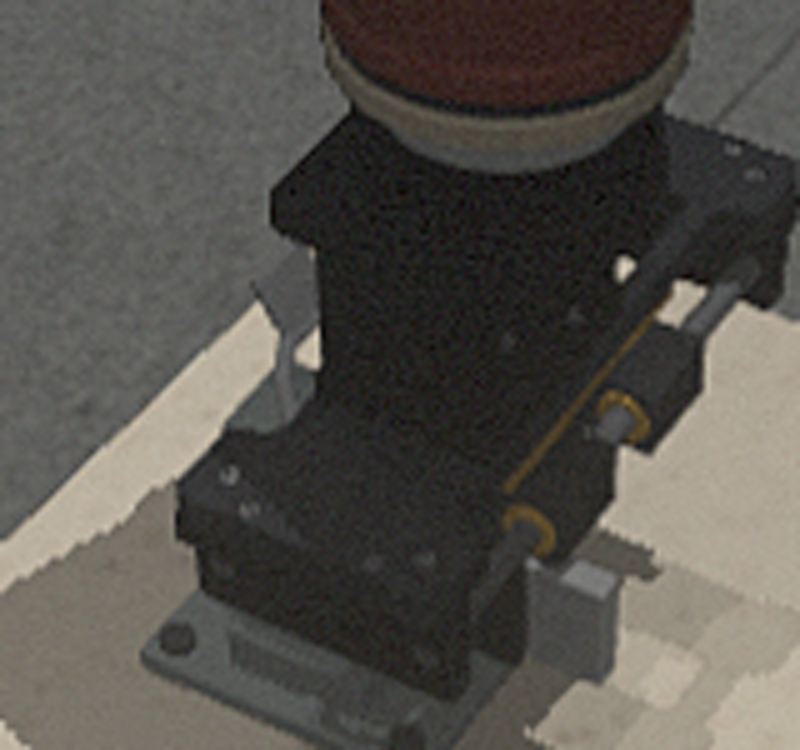

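```bash
for i in 1 2 3 4 5 6; do python3 -m handwheel '[[0,0.002,0,0,0],[0,0.002,0,0,0]]' | egrep 'ee_pos|force'; done
```

```text
ee_pos: [0.4688, -0.2063, 0.2283]
wrist_force: [0.0, -1.0, -3.2]
ee_pos: [0.4699, -0.2063, 0.2283]
wrist_force: [0.1, 1.3, -2.5]
ee_pos: [0.4709, -0.2063, 0.2283]
wrist_force: [-0.3, -0.1, -3.5]
ee_pos: [0.4719, -0.2062, 0.2283]
wrist_force: [-0.7, 0.1, -2.2]
ee_pos: [0.4729, -0.2062, 0.2283]
wrist_force: [-0.4, 0.4, -2.9]
ee_pos: [0.4739, -0.2061, 0.2283]
wrist_force: [0.2, 0.5, -3.1]
```

```bash
for i in 1 2 3 ; do python3 -m handwheel '[[0,0.001,0,0,0],[0,0.002,0,0,0],[0,0.002,0,0,0]]' | egrep 'ee_pos|force'; done
```

```text
ee_pos: [0.4748, -0.2061, 0.2283]
wrist_force: [0.2, -0.4, -3.2]
ee_pos: [0.4758, -0.2061, 0.2283]
wrist_force: [0.9, -0.3, -3.2]
ee_pos: [0.4768, -0.2061, 0.2282]
wrist_force: [-0.3, 0.5, -3.4]
```

```bash
for i in 1 2 ; do python3 -m handwheel '[[0,0.001,0,0,0],[0,0.001,0,0,0]]' | egrep 'ee_pos|force'; python3 -m handwheel '[[0,0.001,0,0,0],[0,0.001,0,0,0]]' | egrep 'ee_pos|force';done
```

```text
ee_pos: [0.4772, -0.2061, 0.2282]
wrist_force: [-0.8, -0.3, -2.8]
ee_pos: [0.4774, -0.2061, 0.2281]
wrist_force: [-3.2, -0.5, -0.8]
ee_pos: [0.4776, -0.2062, 0.228]
wrist_force: [-5.9, 0.1, 1.3]
ee_pos: [0.4777, -0.2062, 0.228]
wrist_force: [-7.4, -0.8, 2.8]
```

```bash
python3 -m handwheel '[[0,-0.001,0,0,0],[0,-0.001,0,0,0],[0,-0.001,0,0,0],[0,-0.001,0,0,0]]' | egrep 'ee_pos|force'; python3 -m handwheel '[[0,0,0,0,0.2],[0,0,0,0,0.4],[0,0,0,0,0.6],[0,0,0,0,0.8],[0,0,0,0,0.8],[0,0,0,0,0.8],[0,0,0,0,0.8],[0,0,0,0,0.8]]'
```

```text
ee_pos: [0.4775, -0.2062, 0.228]
wrist_force: [-6.2, -0.3, 0.2]
t: 22.03
ee_pos: [0.4783, -0.2061, 0.2283]
orientation: [113.4, 90.0, 25.0]
wrist_force: [0.2, 0.6, 1.1]
width: 0.0554
```

```bash
python3 -m handwheel '[[0,0,0,0,0.8],[0,0,0,0,0.8],[-0.06,0,0,0,0.8],[-0.12,0,0,0,0.8],[-0.18,0,0,0,0.8],[-0.24,0,0,0,0.8],[-0.3,0,0,0,0.8],[-0.3,0,0,0,0.8]]'
python3 -m handwheel '[[0,-0.08,0,0,0],[0,-0.14,0,0,0],[0,-0.14,0,0,0],[0,-0.14,0,0,0]]'
python3 -c "
from h import *
a=snap('scene','pics/s7.png');b=snap('top','pics/t7.png')
plan([.478,-.206,.35],91.6)
crop(a,230,150,350,300,5,'pics/s7d.png')
crop(b,270,180,370,300,6,'pics/t7d.png')"
```

```text
t: 22.7
ee_pos: [0.4795, -0.2064, 0.3845]
orientation: [66.7, 89.5, -21.7]
wrist_force: [0.3, -0.3, 0.5]
width: 0.0698
t: 23.03
ee_pos: [0.4071, -0.2083, 0.3784]
orientation: [40.4, 90.0, -48.1]
wrist_force: [0.4, 0.4, 0.5]
width: 0.0506
t 23.1333 pos [ 0.4086 -0.2079  0.3785] zhead -88.4 down [ 9.e-04 -2.e-04 -1.e+00] shift [0.0571 0.1388 0.    ] turn 0.0 deg -0.0 F [0.51 0.48 0.25] w 0.0428
```

View pics/s7d.png

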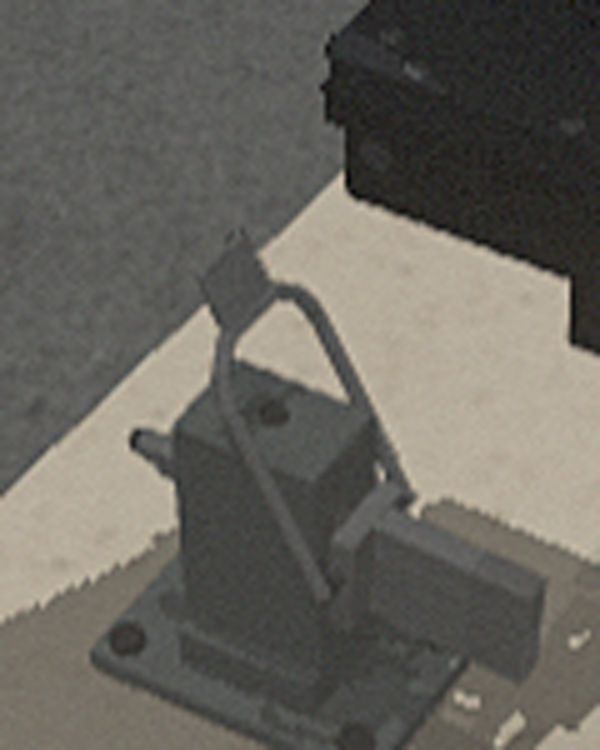

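View pics/t7d.png

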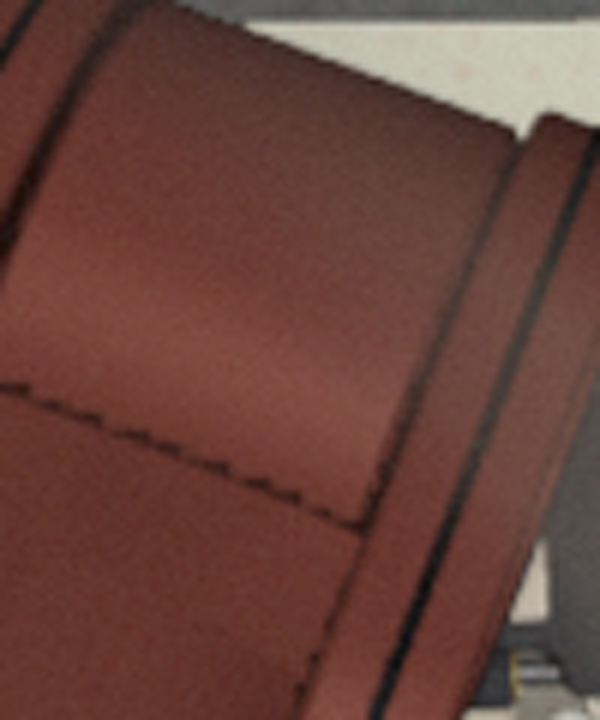

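```bash
python3 -c "
from h import *
a=snap('scene')
print(proj(a,[[.5435,-.2045,.1404],[.5755,-.2035,.062],[.4985,-.1838,.0625]]))
plan([.520,-.2049,.318],91.6)
b=cv2.imread('pics/top0.png')
B=snap('top');print(onz(B,(260,193),.058))"
```

```text
[[271.70018554 204.77543821]
 [255.9937379  239.39535792]
 [292.94465448 268.35272064]]
t 23.1833 pos [ 0.4089 -0.2078  0.3783] zhead -88.37 down [ 6.e-04 -0.e+00 -1.e+00] shift [0.1208 0.2222 0.0005] turn 0.0002 deg -0.03 F [ 0.4   0.04 -0.52] w 0.0391
[ 0.60239509 -0.08712523  0.058     ]
```

```bash
python3 -c "
from h import *
a=snap('scene')
def ony(uv,y0=-.2045):
  o,v=ray(a,uv); y=y0
  t=(y-o[1])/v[1]; return (o+v*t).round(4)
print('tab',ony((277,206.2)),'tabend',ony(((235+200)/2/5+230-.4,(230+280)/2/5+150-.4)),'ball',ony((257.6,237.6)), ony((256.8,237.6)))
print('hinge L',ony((294.8,268.8),-.182))
"
```

```text
tab [ 0.5349 -0.2045  0.1418] tabend [ 0.5407 -0.2045  0.1488] ball [ 0.573  -0.2045  0.066 ] [ 0.5745 -0.2045  0.0652]
hinge L [ 0.4941 -0.182   0.0656]
```

```bash
python3 -m handwheel '[[0,0.07,0,0,0],[0,0.14,0,0,0],[0,0.19,0,0,0],[0,0.202,0,0,0],[0,0.202,0,0,0],[0.06,0.202,0,0,0],[0.1,0.202,0,0,0],[0.119,0.202,0,0,0]]'
python3 -m handwheel '[[0,0,0,0,0],[0,0,0,0,0]]'
python3 -c "
from h import *
a=snap('scene','pics/s8.png')
plan([.510,-.2052,.319],91.6)
crop(a,230,150,350,300,5,'pics/s8d.png')"
```

```text
t: 23.95
ee_pos: [0.5077, -0.2052, 0.316]
orientation: [-107.7, 89.8, 163.8]
wrist_force: [-0.9, 1.0, -0.1]
width: 0.0002
t: 24.12
ee_pos: [0.5089, -0.2054, 0.3192]
orientation: [-97.9, 90.0, 173.7]
wrist_force: [-0.3, -0.3, 1.2]
width: 0.0003
t 24.1667 pos [ 0.5092 -0.2054  0.3199] zhead -88.42 down [ 1.e-03 -4.e-04 -1.e+00] shift [ 0.0019  0.0015 -0.0004] turn -0.0001 deg 0.02 F [ 0.47 -0.18  0.5 ] w 0.0008
```

View pics/s8d.png

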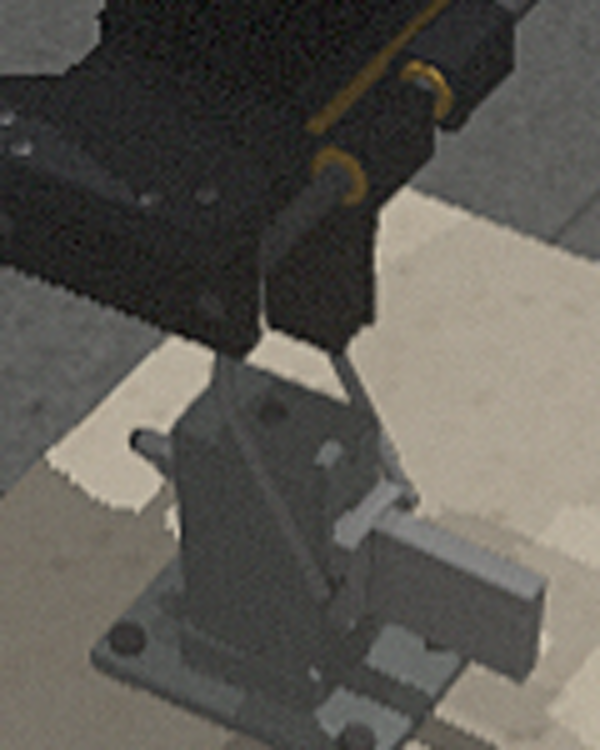

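```bash
python3 -m handwheel '[[0,0.018,0,0,0],[-0.002,0.035,0,0,0],[0.004,0.049,0,0,0],[0.012,0.063,0,0,0],[0.021,0.076,0,0,0],[0.03,0.088,0,0,0],[0.03,0.088,0,0,0],[0.03,0.088,0,0,0]]'
python3 -c "
from h import *
a=snap('scene','pics/s9.png')
plan([.5642,-.2052,.1107+.182],91.6)
plan([.5741,-.2052,.0974+.182],91.6)
plan([.5837,-.2052,.0824+.182],91.6)
plan([.5905,-.203,.065+.182],91.6)
crop(a,200,150,350,300,5,'pics/s9d.png')"
```

```text
t: 24.83
ee_pos: [0.5533, -0.2038, 0.303]
orientation: [-119.0, 89.9, 152.7]
wrist_force: [0.3, 1.0, 0.1]
width: 0.0004
t 24.8833 pos [ 0.5531 -0.2039  0.3034] zhead -88.4 down [-8.e-04  4.e-04 -1.e+00] shift [0.0213 0.0221 0.0031] turn -0.0 deg 0.0 F [-0.46 -0.06 -0.31] w 0.0004
t 24.8833 pos [ 0.5531 -0.2039  0.3034] zhead -88.4 down [-8.e-04  4.e-04 -1.e+00] shift [0.0479 0.0419 0.0037] turn -0.0 deg 0.0 F [-0.46 -0.06 -0.31] w 0.0004
t 24.8833 pos [ 0.5531 -0.2039  0.3034] zhead -88.4 down [-8.e-04  4.e-04 -1.e+00] shift [0.0779 0.0611 0.0042] turn -0.0 deg 0.0 F [-0.46 -0.06 -0.31] w 0.0004
t 24.8833 pos [ 0.5531 -0.2039  0.3034] zhead -88.4 down [-8.e-04  4.e-04 -1.e+00] shift [0.1127 0.0748 0.0002] turn -0.0 deg 0.0 F [-0.46 -0.06 -0.31] w 0.0004
```

View pics/s9d.png

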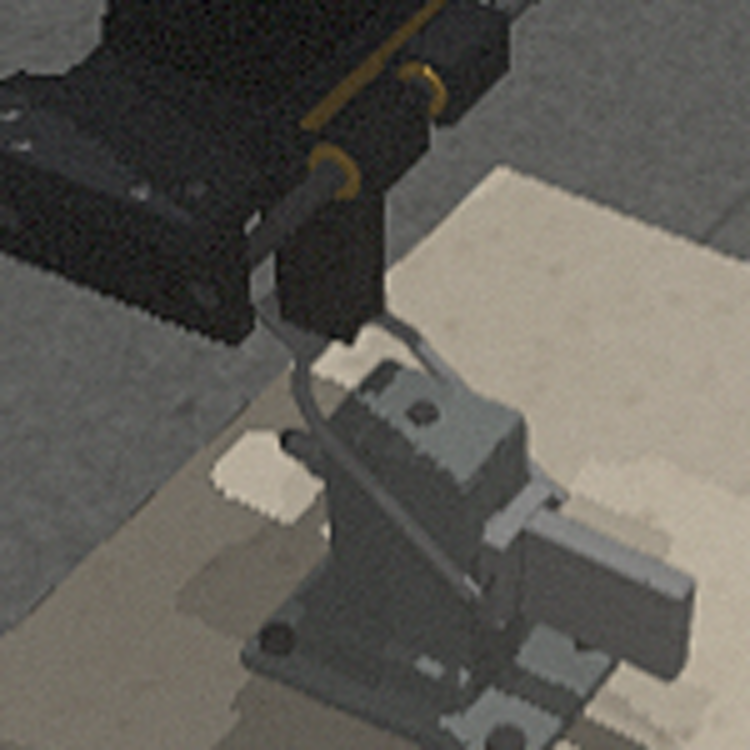

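```bash
python3 -m handwheel '[[0.011,0.011,0,0,0],[0.021,0.022,0,0,0],[0.034,0.032,0,0,0],[0.048,0.042,0,0,0],[0.062,0.052,0,0,0],[0.078,0.061,0,0,0],[0.078,0.061,0,0,0],[0.078,0.061,0,0,0]]'
python3 -c "
from h import *
a=snap('scene','pics/s10.png')
plan([.5905,-.203,.065+.182],91.6)
crop(a,200,150,350,300,5,'pics/s10d.png')"
```

```text
t: 25.55
ee_pos: [0.5838, -0.2029, 0.264]
orientation: [-122.8, 89.9, 148.8]
wrist_force: [0.4, 0.3, 1.7]
width: 0.0003
t 25.6 pos [ 0.5837 -0.203   0.2645] zhead -88.39 down [-5.e-04  3.e-04 -1.e+00] shift [0.0351 0.0136 0.0003] turn 0.0 deg -0.01 F [-0.79  0.01  1.61] w 0.0008
```

View pics/s10d.png

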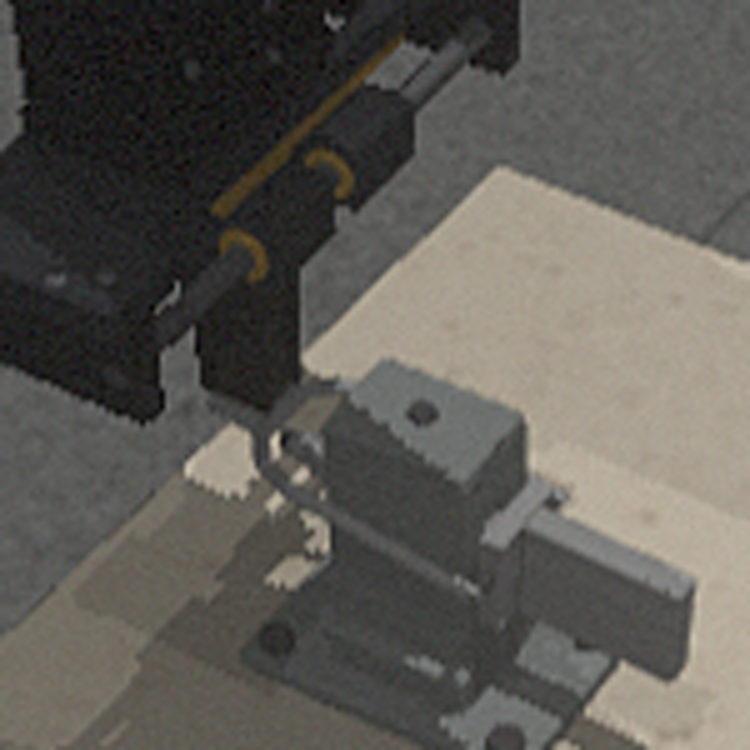

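```bash
python3 -m handwheel '[[0.005,0.004,0,0,0],[0.01,0.007,0,0,0],[0.015,0.01,0,0,0],[0.02,0.013,0,0,0],[0.02,0.013,0,0,0]]' | egrep 'ee_pos|force'; python3 -m handwheel '[[0.004,0.002,0,0,0],[0.008,0.003,0,0,0],[0.008,0.003,0,0,0]]'| egrep 'ee_pos|force'; python3 -m handwheel '[[0.003,0,0,0,0],[0.006,0,0,0,0],[0.006,0,0,0,0]]'| egrep 'ee_pos|force'
```

```text
ee_pos: [0.5903, -0.2028, 0.2543]
wrist_force: [1.0, -0.0, 1.0]
ee_pos: [0.5918, -0.2029, 0.2506]
wrist_force: [-1.6, -0.6, 4.4]
ee_pos: [0.5919, -0.203, 0.2481]
wrist_force: [-0.6, -0.1, 5.8]
```

```bash
for i in 1 2 3; do python3 -m handwheel '[[0.002,0,0,0,0],[0.002,0,0,0,0]]'| egrep 'ee_pos|force';done; python3 -c "
from h import *
a=snap('scene','pics/s11.png')
crop(a,200,180,320,300,6,'pics/s11d.png')"
```

```text
ee_pos: [0.5918, -0.203, 0.2471]
wrist_force: [-1.2, 0.3, 4.1]
ee_pos: [0.5916, -0.2029, 0.2456]
wrist_force: [-1.0, -0.7, 0.9]
ee_pos: [0.5916, -0.2028, 0.2442]
wrist_force: [0.5, -0.9, 1.3]
```

View pics/s11d.png

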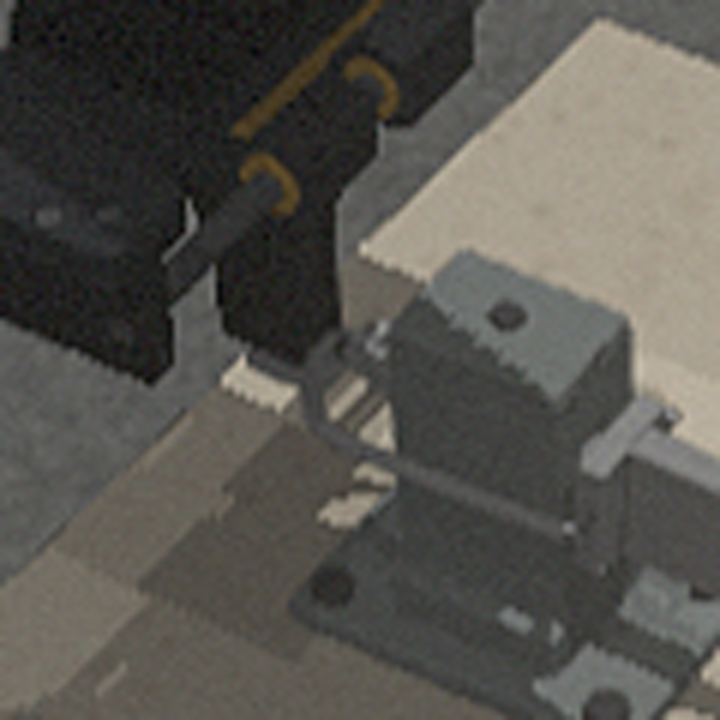

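```bash
for i in 1 2 3 4; do python3 -m handwheel '[[0.002,0,0,0,0],[0.002,0,0,0,0]]'| egrep 'ee_pos|force';done
```

```text
ee_pos: [0.5916, -0.2029, 0.2434]
wrist_force: [0.3, -1.1, 0.3]
ee_pos: [0.5916, -0.2029, 0.2425]
wrist_force: [0.4, -0.2, 1.3]
ee_pos: [0.5916, -0.2029, 0.2416]
wrist_force: [0.5, -0.6, 1.0]
ee_pos: [0.5917, -0.2029, 0.2406]
wrist_force: [-0.9, 0.2, 0.2]
```

```bash
for i in 1 2 3 4; do python3 -m handwheel '[[0.002,0,0,0,0],[0.002,0,0,0,0]]'| egrep 'ee_pos|force';done;python3 -c "
from h import *
a=snap('scene','pics/s12.png')
crop(a,200,180,320,300,6,'pics/s12d.png')"
```

```text
ee_pos: [0.5917, -0.2029, 0.2396]
wrist_force: [-0.0, -0.3, 1.8]
ee_pos: [0.5917, -0.2029, 0.2386]
wrist_force: [0.5, 0.2, 1.4]
ee_pos: [0.5917, -0.2029, 0.2376]
wrist_force: [-1.2, 0.2, 0.7]
ee_pos: [0.5917, -0.2029, 0.2366]
wrist_force: [-1.3, 0.0, 1.3]
```

View pics/s12d.png

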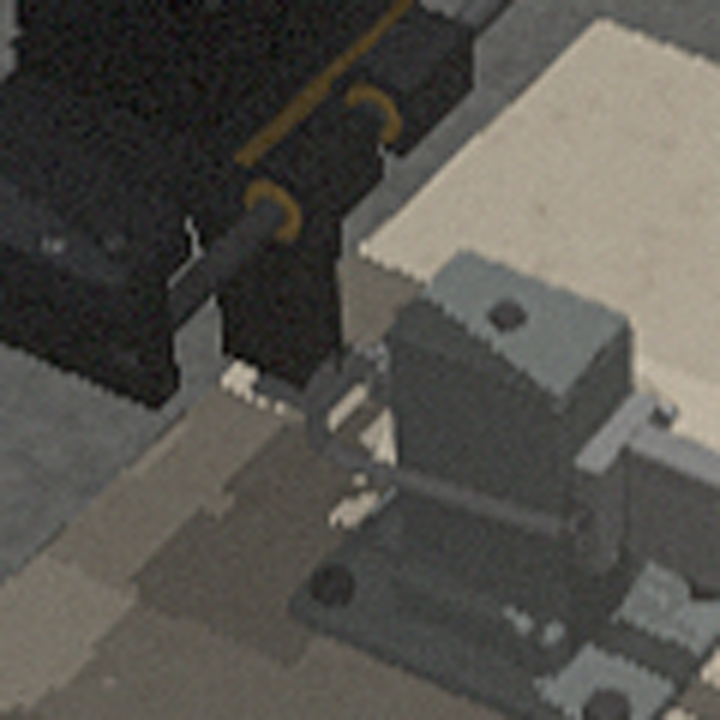

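```bash
for i in 1 2 3 4 5; do python3 -m handwheel '[[0.002,0,0,0,0],[0.002,0,0,0,0]]'| egrep 'ee_pos|force';done
```

```text
ee_pos: [0.5917, -0.2029, 0.2357]
wrist_force: [-0.4, 0.5, 3.1]
ee_pos: [0.5916, -0.203, 0.2348]
wrist_force: [-1.2, -0.4, 4.1]
ee_pos: [0.5916, -0.203, 0.2337]
wrist_force: [-2.5, -0.5, 3.8]
ee_pos: [0.5916, -0.203, 0.2327]
wrist_force: [-1.5, 0.2, 4.9]
ee_pos: [0.5916, -0.203, 0.2318]
wrist_force: [-2.1, 0.0, 6.5]
```

```bash
for i in 1 2 3; do python3 -m handwheel '[[0.002,0,0,0,0],[0.002,0,0,0,0]]'| egrep 'ee_pos|force';done;python3 -c "
from h import *
a=snap('scene','pics/s13.png')
c=a['frame'][225:270,235:310];c=np.clip((c.astype(float)-20)*2,0,255).astype(np.uint8)
cv2.imwrite('pics/s13d.png',cv2.resize(c,None,fx=10,fy=10,interpolation=cv2.INTER_CUBIC))"
```

```text
ee_pos: [0.5916, -0.203, 0.231]
wrist_force: [-2.4, 0.1, 7.1]
ee_pos: [0.5916, -0.203, 0.2302]
wrist_force: [-3.9, 0.5, 9.1]
ee_pos: [0.5916, -0.2031, 0.2294]
wrist_force: [-5.6, 0.9, 10.8]
```

View pics/s13d.png

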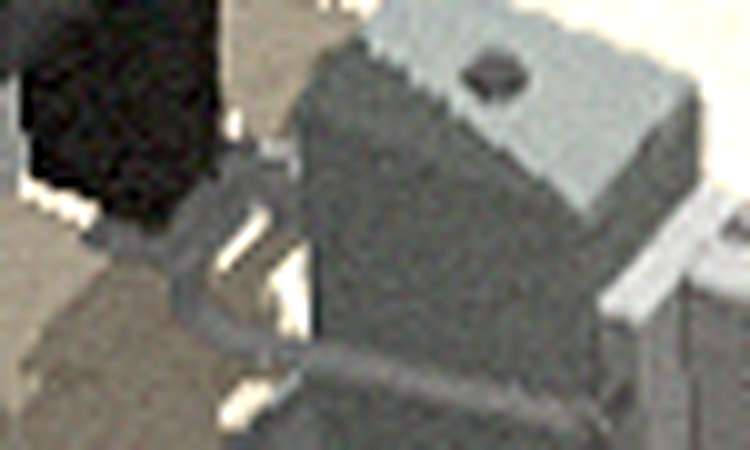

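```bash
python3 -m handwheel '[[-0.006,0,0,0,0],[-0.012,0,0,0,0],[-0.02,0,0,0,0],[-0.03,0,0,0,0],[-0.03,0,0,0,0]]'| egrep 'ee_pos|force'; python3 -m handwheel '[[-0.01,0,0,0,0],[-0.02,0,0,0,0],[-0.03,0,0,0,0],[-0.04,0,0,0,0],[-0.05,0,0,0,0],[-0.06,0,0,0,0],[-0.06,0,0,0,0]]'| egrep 'ee_pos|force';python3 -c "
from h import *
a=snap('scene','pics/s14.png')
c=a['frame'][215:275,220:320];c=np.clip((c.astype(float)-20)*2,0,255).astype(np.uint8)
cv2.imwrite('pics/s14d.png',cv2.resize(c,None,fx=8,fy=8,interpolation=cv2.INTER_CUBIC))"
```

```text
ee_pos: [0.5919, -0.2029, 0.2446]
wrist_force: [-0.3, 0.3, 0.9]
ee_pos: [0.592, -0.203, 0.2751]
wrist_force: [0.2, 0.6, 0.3]
```

View pics/s14d.png

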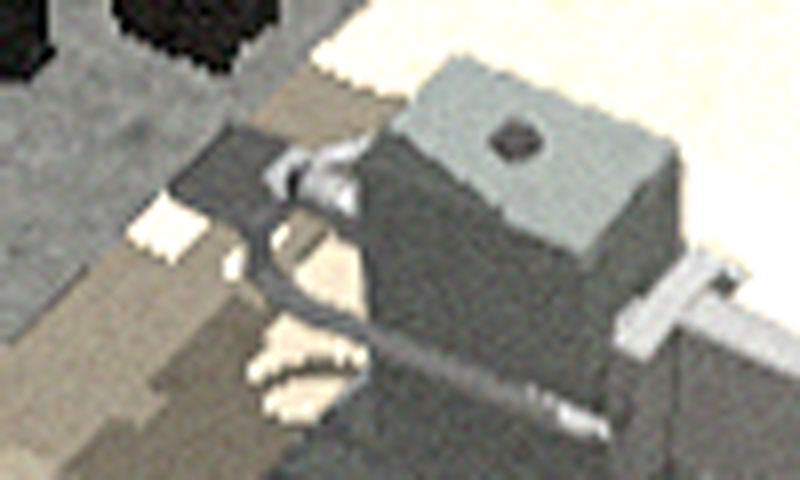

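```bash
python3 -m handwheel '[[-0.06,0,0,0,0],[-0.12,0,0,0,0],[-0.18,0,0.03,0,0],[-0.2,0,0.1,0,0],[-0.2,0,0.18,0,0],[-0.2,0,0.26,0,0],[-0.2,0,0.34,0,0],[-0.2,0,0.4,0,0]]'; python3 -m handwheel '[[0,0,0.07,0,0],[0,0,0.14,0,0],[0,0,0.2,0,0],[0,0,0.2,0,0],[0,0,0.2,0,0]]'; python3 -c "
from h import *
def e(c,k): return cv2.resize(np.clip((c.astype(float)-20)*1.6,0,255).astype(np.uint8),None,fx=k,fy=k,interpolation=cv2.INTER_CUBIC)
a=snap('scene','pics/s15.png');b=snap('top','pics/t15.png')
cv2.imwrite('pics/s15d.png',e(a['frame'][205:310,235:345],7))
cv2.imwrite('pics/t15d.png',e(b['frame'][190:275,280:350],7))"
```

```text
t: 31.55
ee_pos: [0.5961, -0.4066, 0.3733]
orientation: [-43.5, 89.9, -132.0]
wrist_force: [0.1, 0.6, -0.5]
width: 0.0005
t: 31.97
ee_pos: [0.5989, -0.5051, 0.372]
orientation: [-103.6, 89.9, 167.8]
wrist_force: [-0.2, 0.2, -0.6]
width: 0.0005
```

View pics/s15d.png

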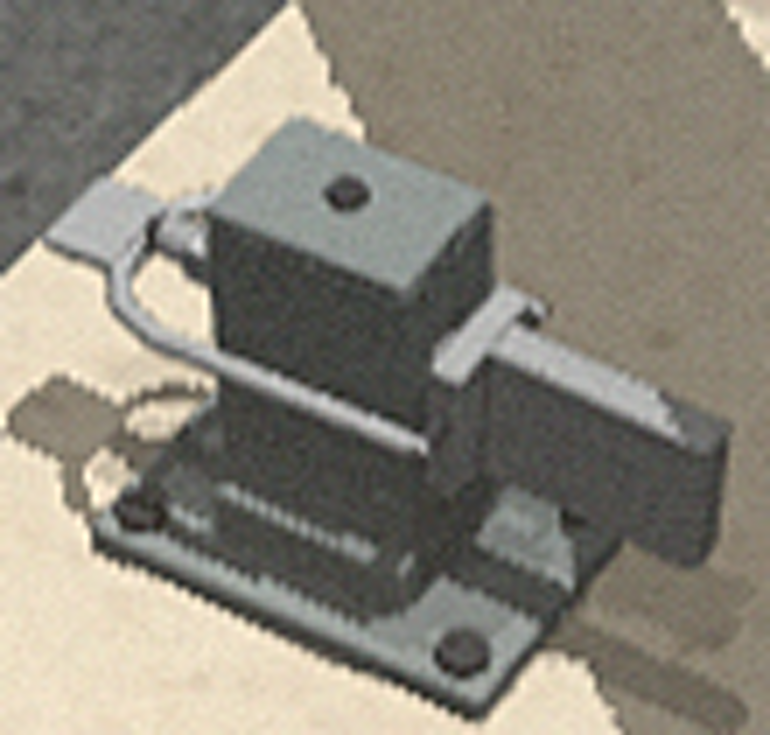

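View pics/t15d.png

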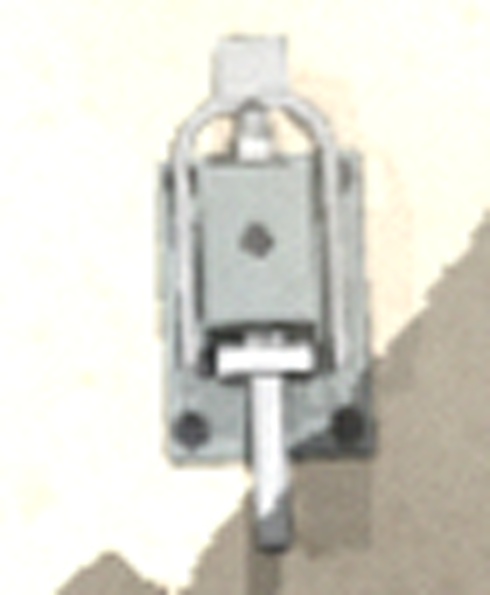

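View pics/s15.png

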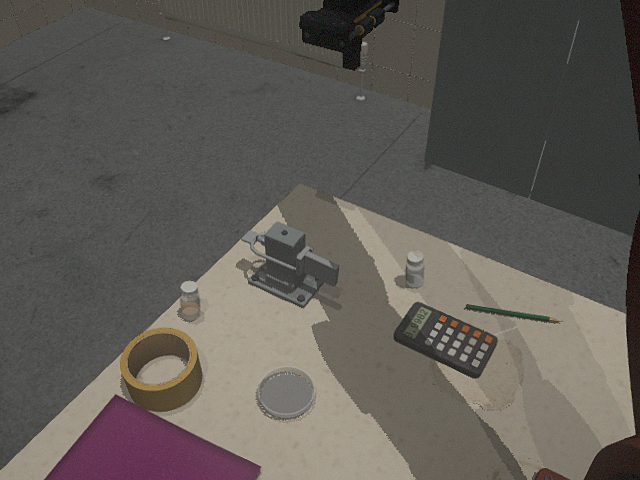

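```bash
python3 -c "
from h import *
b=snap('top')
a=snap('scene')
c=lambda p,k,o:(np.array(p)+.5)/k-.5+o
o=(280,190)
print('house front edge',onz(b,c((257,326),7,o),.097))
for y in (345,350,374,378): print(y,onz(b,c((262,y),7,o),.0765))
print('lug rear',onz(b,c((272,548),7,o),.076), 'ball', onz(b,c((258,105),7,o),.0655))
o=(235,205)
for p in [(436,362),(460,378),(510,290),(542,305)]: print(p,onz(a,c(p,7,o),.0765))
print('house',onz(a,c((405,297),7,o),.097),onz(a,c((492,208),7,o),.097))
g=cv2.cvtColor(b['frame'],cv2.COLOR_BGR2GRAY);print(g[232:248,314:322])
"
```

```text
house front edge [ 0.50195003 -0.20440078  0.097     ]
345 [ 0.50033985 -0.20532074  0.0765    ]
350 [ 0.49889198 -0.20530762  0.0765    ]
374 [ 0.4919535 -0.2052447  0.0765   ]
378 [ 0.49079888 -0.20523422  0.0765    ]
lug rear [ 0.44220922 -0.20759885  0.076     ] ball [ 0.57378281 -0.20456377  0.0655    ]
(436, 362) [ 0.49878799 -0.19445686  0.0765    ]
(460, 378) [ 0.49245734 -0.19330076  0.0765    ]
(510, 290) [ 0.49759001 -0.21884292  0.0765    ]
(542, 305) [ 0.48998204 -0.2186419   0.0765    ]
house [ 0.50159915 -0.18905658  0.097     ] [ 0.50119019 -0.21852915  0.097     ]
[[141 144 142 146 149 146 144 147]
 [142 143 144 147 144 147 144 147]
 [144 143 145 144 145 142 144 146]
 [128 124 127 130 124 123 123 123]
 [ 80  71  78  80  73  68  69  70]
 [ 69  92  97  91  95 109  87  71]
 [ 66 124 135 122 119 141 107  77]
 [120 152 158 144 141 144 138 129]
 [176 179 179 178 180 178 182 181]
 [186 184 186 189 187 187 190 190]
 [169 168 164 164 163 165 166 164]
 [101 107 123 126 129 124  88  65]
 [ 73  96 152 172 173 167 111  87]
 [110 100 153 172 171 166 118 107]
 [129 109 153 170 170 172 118 107]
 [128 100 149 172 174 173 126 114]]
```

```bash
python3 -c "
from plant import ctrl
s=ctrl.state();print(s['t'],s['wrist_force']);print(ctrl.finish_job())"
```

```text
32.1667 [-0.33684596 -0.48194845  0.34169691]
the job is handed in; nothing more can be done
None
```

The linchpin is in the housing and through the tongue's hole, and its ring is snapped past the pin's end. I handed the job in at 32 s of the 72 s allowed; no verdict is reported.

- **Insertion:** I fed the pin through the slot in 1 mm steps. The lower edge of the tongue's hole caught it at about 5 N, so I backed off, raised it 1 mm and it went through freely. The shoulder met the housing at about 7 N, and I let go there with the ring still open.
- **Ring:** I swung it over with the closed fingertips. The tab force peaked at about 6 N, dropped as the ring snapped, then rose to about 11 N at the stop. After I let go, the ring stayed down by itself until hand-in.

Last checks, all by camera or force, since the ring angle cannot be read directly:

- **Seating:** the shoulder's top edge measured 2–3 mm off the front face. The lug's rear end and the ball put the pin's origin about 0.5–1.5 mm short of home. The two measurements differ by 1–2 mm; some of that is droop, and both are within the 4 mm limit.
- **Droop:** the handle end droops about 3 degrees, inside the limit of about 7 degrees.
- **Surroundings:** in the last picture the vials and dish are where they stood. The arm is clear of everything, with no force on the wrist beyond sensor noise.

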